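# Raise the telescopic tablet stand one hole and stand the tablet in it

### The arm

A 6-joint arm with a two-finger parallel gripper is mounted at the origin on a cart in front of the work surface, level with it; the furniture and walls round the work are solid. World frame = base frame: x ahead of the robot, y to its left, z up, the work surface at z = 0. Lengths are in m, angles in rad, forces in N, time in s.
With the tool pointing down it reaches from about 0.3 to 0.75 m from the base axis. Payload 8.5 kg.
Tool frame: the origin (TCP) lies at the very end of the fingers, on their centre line; the grasp point (between the pads) lies grip_point_offset behind it (grip_point_offset is the distance from the TCP to the grasp point, in m); z points along the fingers, x is the direction in which the jaws open and shut, and the axes are right-handed (so a half turn about z gives the same grasp; the last joint's range is limited). The gripper opens to 88 mm and grips with 3 to 60 N. Pads are 18 mm wide; open, the fingers measure 123 mm over their backs; the gripper's body (75 mm by 187 mm) begins 45 mm behind the grasp point.
Start: joints at [-1.447, 0.381, 1.297, -0, 1.464, -0.215], TCP at [0.183, -0.519, 0.239] pointing down, gripper open.
Joint ranges: [-3.11, 3.11], [-0.89, 2.33], [0.22, 2.48], [-1.42, 4.56], [0.17, 2.85], [-2.88, 2.88]. Speed limits (rad/s): [2.39, 2.39, 3.14, 3.14, 3.14, 3.14].

### API

Orientations are given as a unit quaternion [x, y, z, w].
In Python, from rig import reach, servo_line, movej, let_go, close_gripper, wait, ik, capture, PlanningError, sign_off, current_time, current_joint_positions, current_dq, current_joint_efforts, current_eef_pos, current_eef_rot, current_wrist_force, current_torque, current_opening, grip_point_offset gives the robot as it stands. Calls block until the motion is done:
- reach(position, orientation): joint-space move of the TCP to a pose.
- servo_line(position, frame=None, speed=0.15, f_stop=None): straight line of the TCP; frame=None keeps the orientation; speed is the mean speed in m/s. With f_stop (N) it stops when the force on the tool has changed by that much, and returns True; else False.
- movej(angles): joint-space move.
- let_go() and close_gripper(newtons=None): open the fingers fully, or close them until they stop; newtons is the grip in N (None keeps the last).
- wait(seconds).
- ik(position, orientation): joint angles nearest the present ones, or None.
- capture(name): name is "side" or "top"; returns a dict with "frame" (420x560x3 uint8, red, green, blue), "camera_matrix" (3x3 intrinsics, pixels), "dist_coeffs" ([k1, k2, p1, p2, k3] as OpenCV has them; the pictures are not rectified), "rvec" (rotation vector, rad) and "tvec" (3), from world to camera coordinates, as OpenCV has them. Camera axes: x right, y down, z forward; pixel columns grow to the right and rows downward; lengths in m; the calibration is good to about 2 mm. A picture is of the moment at which its call begins. There is no depth.
A pose or a line that the arm cannot do raises PlanningError and nothing moves.
- sign_off(): hands the job in, once; it reports no verdict.
Readings, each from a call of its own:
- current_time(): time.
- current_joint_positions(): joint angles.
- current_dq(): joint speeds.
- current_joint_efforts(): joint torques, N m.
- current_eef_pos(): TCP position.
- current_eef_rot(): TCP orientation.
- current_wrist_force(): force on the tool from outside, world axes, zero at the start.
- current_torque(): the same for the moment, N m.
- current_opening(): finger opening in m.
Only numpy, scipy, OpenCV 4.12 (cv2) and the standard library are available. Lean on these libraries where they do the work, as an engineer would, in place of code of your own. Each camera call takes 0.05 s, during which the arm holds its last target. There are 200 camera calls.

### The job

Raise the head of the telescopic tablet stand: press its spring pin flush with the outer tube and slide that tube up to the very next hole, so that the pin snaps out there again. Then take the small tablet out of its wooden dock and set it down (do not drop it) upright in the slot of the stand's head, roughly centred, right to the bottom. Leave the timer, the mug and the pepper mill where they stand.

Things in the scene. Friction and masses are not known exactly. Their poses are not given: they have to be found in the camera images.
- tablet_stand: Fixed stand: wooden foot 225x100x12 mm, square telescopic tube rising 35 deg above horizontal along its +x, so 'up the tube' = (cos35, 0, sin35) in this frame. y: left, where the pin sticks out; z up. Origin on the worktop below the pin; tube's centre line 90 mm above it. The head overhangs the pin: come square to the tube, hand leaning back towards -x by 35 deg (20 to 40 fits; vertical hits the head).
- sleeve (a joint): Travel (m) of the aluminium outer tube (sleeve) up the inner tube. 30x30 mm outside, wall 2, 138 long (from 82 below to 56 above the pin at the start); carries the head. Three 13 mm holes in its left wall, 32 mm apart: 0 = start, pin in the uppermost; 0.032 = next hole on the pin; 0.064 = one too far. 1 mm play. Rubs with 3 N: stays where left, but locked while the pin is out.
- pin (a joint): Press-in travel (m) of the spring pin: 0 out, 0.006 flush, 0.0075 to 0.008 under the sleeve's wall. Spring 3 N (out) to 5 N (flush). Held flush, the pin's round end is pushed under by the hole's edge as the sleeve slides (5 to 15 N); it snaps out at the next hole. Finger pads squeezing the sleeve's left and right walls at the pin (about 60 N) press it flush and grip the sleeve for the slide at once.
- pin_tip (a point): Apex of the spring pin's round end: steel, 11 mm diameter, 6 mm proud of the sleeve's left wall. Axes as the stand's, y pointing out of the pin. When out, it lies 21 mm to the left (+y) of the tube's centre line. The pin does not travel with the sleeve.
- slot (a point): Centre of the bottom of the slot in the head; axes as the stand's; moves with the sleeve. Head: wooden trough 130 mm long (y), open above and at its ends, slot 12 mm wide (x), walls 6 mm thick; front wall 26 mm high, lip flared outwards; back wall 34 mm high. At the start this point is 28 mm in x from and 103 mm above the pin's axis; the head's front is 12 mm in x from that axis, its underside 95 mm above.
- tablet_center (a point): Centre (half-way up) of the loose small tablet: grey, dark screen, 8 mm thick (x), 140 wide (y), 105 high (z up), 0.15 to 0.31 kg. Stands upright in the dock (may lean 6 deg); pinch it across its thickness at the middle of its top edge. Either face may look forward in the stand.
- tablet: The same tablet; origin at the middle of its lower edge, same axes.
- dock: Fixed wooden dock 70x100x30 mm, origin at the centre of its underside; slot along its y, 10 mm wide, 22 mm deep, open at both ends, floor 8 mm above the worktop.
- timer: Bystander: kitchen timer, 60 mm across, 48 mm high, origin at its underside.
- green_mug: Bystander: mug 92 x 128 x 95 mm, origin at its underside.
- mill: Bystander: wooden pepper mill, 58 mm across, 170 mm high, origin at its underside.
Things that resemble listed ones, but are neither listed nor needed, are in the scene too. What is shaped like the tablet but blue is not meant.

How it is judged:
By the outcome, as a careful person would: the job done as asked, in the order asked, and still so for the second after the job is handed in, with the robot touching nothing.
It also fails if it takes over 56 s, if anything falls off the work surface, if the arm or the gripper's body presses on something with over 40 N, if the wrist force passes 120 N, or if a joint passes its speed limit or range.

## Working session

There is one attempt and no reset: what is moved stays moved. The work goes in short steps, each a Python script; the robot and the scene stay as the last script left them, time stands still between calls to the robot, and variables do not carry over. Pictures are saved under pics/ and viewed, about 8 in all and at most 12, crops included, and the job is handed in when it is done.

```bash
ls; mkdir -p pics; python3 - <<'E'
from rig import *
import cv2,numpy as np
for n in("side","top"):
    c=capture(n); cv2.imwrite(f"pics/{n}0.png",cv2.resize(c["frame"][:,:,::-1],(800,600),interpolation=cv2.INTER_CUBIC))
    R=cv2.Rodrigues(np.array(c["rvec"],float))[0]; print(n,(-R.T@np.array(c["tvec"]).ravel()).round(3),R[2].round(3),np.array(c["camera_matrix"]).round(1).tolist(),c["dist_coeffs"])
print(current_time(),grip_point_offset if not callable(grip_point_offset) else grip_point_offset(),current_eef_rot(),current_opening())
E
```

```text
pics
side [0.201 1.151 0.609] [ 0.371 -0.817 -0.441] [[414.4, 0.0, 278.9], [0.0, 414.4, 214.8], [0.0, 0.0, 1.0]] [-0.07679233  0.          0.          0.          0.        ]
top [0.373 0.252 1.353] [ 0.183  0.017 -0.983] [[428.6, 0.0, 283.4], [0.0, 428.6, 207.8], [0.0, 0.0, 1.0]] [-0.04182733  0.          0.          0.          0.        ]
0.1 0.0187 [ 8.16194512e-01 -5.77776887e-01 -4.36134615e-04 -4.43699860e-04] 0.08811402005231753
```

View pics/side0.png

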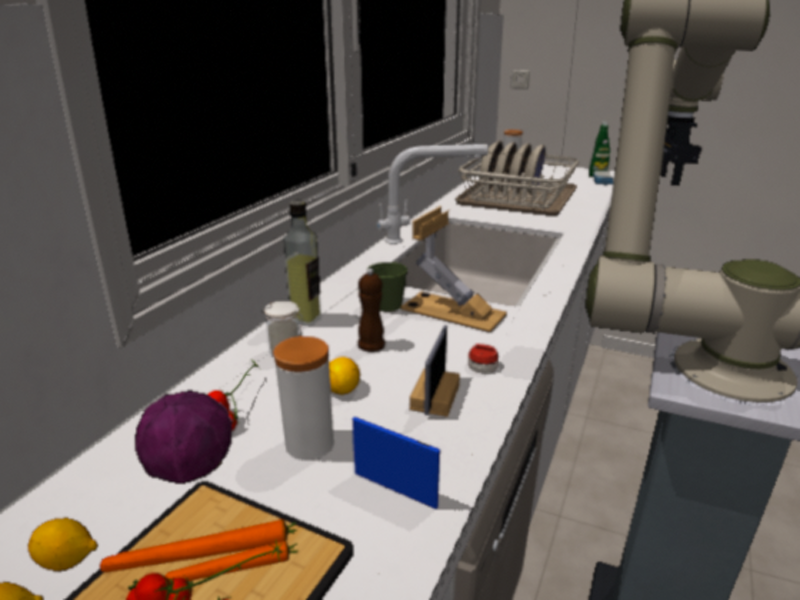

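View pics/top0.png

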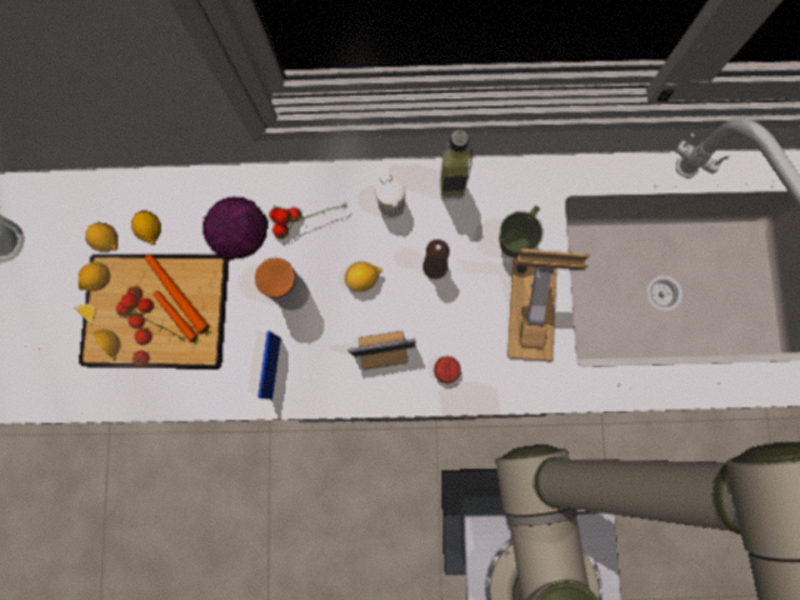

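```bash
cat > h.py <<'E'
from rig import *
import cv2,numpy as np
from scipy.spatial.transform import Rotation as Rn
def cam(n,k=4):
    cs=[capture(n) for _ in range(k)]; c=cs[0]
    return np.mean([x["frame"] for x in cs],0).astype(np.uint8)[:,:,::-1].copy(),c
def ray(c,uv):
    R=cv2.Rodrigues(np.array(c["rvec"],float))[0]; t=np.array(c["tvec"],float).ravel()
    p=cv2.undistortPoints(np.array(uv,float).reshape(-1,1,2),np.array(c["camera_matrix"]),np.array(c["dist_coeffs"])).reshape(-1,2)
    return -R.T@t, np.c_[p,np.ones(len(p))]@R
def onz(c,uv,z):
    o,d=ray(c,uv); return o+d*((z-o[2])/d[:,2])[:,None]
def two(c1,u1,c2,u2):
    o1,d1=ray(c1,u1);o2,d2=ray(c2,u2);d1,d2=d1[0],d2[0]
    s=np.linalg.lstsq(np.c_[d1,-d2],o2-o1,rcond=None)[0]
    a,b=o1+s[0]*d1,o2+s[1]*d2
    return (a+b)/2,np.linalg.norm(a-b)
def proj(c,P):
    return cv2.projectPoints(np.array(P,float).reshape(-1,1,3),np.array(c["rvec"],float),np.array(c["tvec"],float),np.array(c["camera_matrix"]),np.array(c["dist_coeffs"]))[0].reshape(-1,2)
def crop(im,x0,y0,w,h,s=4):
    o=cv2.resize(im[y0:y0+h,x0:x0+w],None,fx=s,fy=s,interpolation=cv2.INTER_CUBIC)
    for i in range(0,w,10): cv2.line(o,(i*s,0),(i*s,5 if (x0+i)%20 else 10),(0,0,255),1); (x0+i)%20==0 and cv2.putText(o,str(x0+i),(i*s+2,18),0,.35,(0,0,255),1)
    for i in range(0,h,10): cv2.line(o,(0,i*s),(5 if (y0+i)%20 else 10,i*s),(0,0,255),1); (y0+i)%20==0 and cv2.putText(o,str(y0+i),(11,i*s+4),0,.35,(0,0,255),1)
    return o
E
python3 - <<'E'
from h import *
t,ct=cam("top");s,cs=cam("side")
np.savez("f0.npz",t=t,s=s)
A=np.zeros((600,800,3),np.uint8)
def put(o,x,y): A[y:y+o.shape[0],x:x+o.shape[1]]=o
put(crop(t,340,160,90,100),0,0)
put(crop(s,280,140,90,100),400,0)
put(crop(t,240,220,80,48),0,402)
put(crop(s,280,226,60,70,3)[:195],400,402)
cv2.imwrite("pics/m1.png",A)
E
```

```text
(no output)
```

View pics/m1.png

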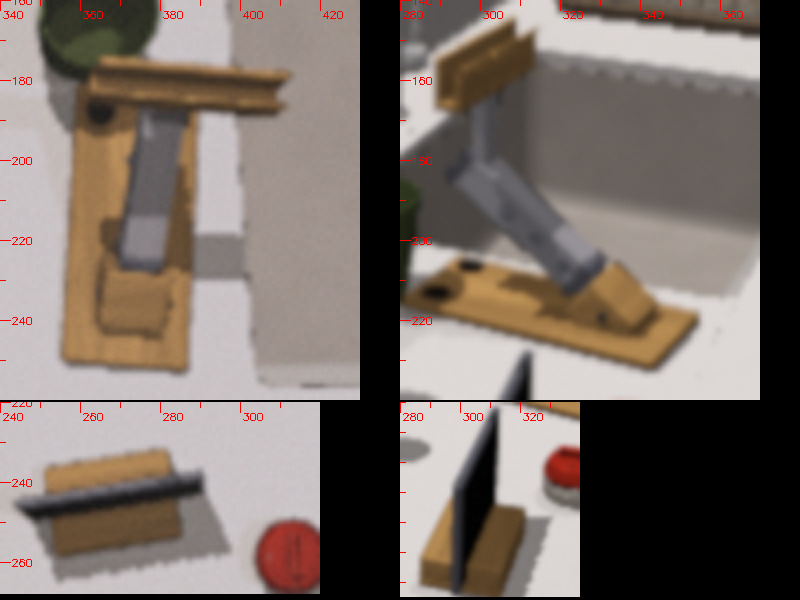

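```bash
python3 - <<'E'
from h import *
f=np.load("f0.npz");t,s=f["t"],f["s"];ct=capture("top");cs=capture("side")
hsv=cv2.cvtColor(t,cv2.COLOR_BGR2HSV);m=(hsv[:,:,1]>95)&(hsv[:,:,0]<25)
def fit(p): 
    vx,vy,x,y=cv2.fitLine(np.array(p,np.float32),cv2.DIST_HUBER,0,.01,.01).ravel();return np.array([x,y]),np.array([vx,vy])
sub=m.copy(); sub[:,:350]=0; sub[:,395:]=0
L=[(np.where(sub[r])[0].min()-.5,r) for r in range(196,247)]
Rr=[(np.where(sub[r])[0].max()+.5,r) for r in range(232,250)]
B=[(c,np.where(sub[:270,c])[0].max()+.5) for c in range(359,385)]
for n,P in(("L",L),("R",Rr),("B",B)):
    p,d=fit(P); w=onz(ct,[p-d*15,p+d*15],.012); v=w[1]-w[0]; print(n,w.round(4).tolist(),np.degrees(np.arctan2(v[1],v[0])).round(2))
# dock top faces
for name,(x0,x1,y0,y1) in {"dock":(245,295,228,262)}.items():
    d=m[y0:y1,x0:x1].astype(np.uint8);
    for r in range(y0,y1,2): 
        w=np.where(m[r,x0:x1])[0]; print(r,(w.min()+x0,w.max()+x0) if len(w) else None,end=" ")
A=np.zeros((600,800,3),np.uint8)
o=crop(s,288,172,50,45,9);A[:405,:450]=o
o=crop(t,366,180,30,52,9)[:600];A[:o.shape[0],460:730]=o
cv2.imwrite("pics/m2.png",A)
E
```

```text
L [[0.513, 0.05, 0.012], [0.608, 0.0391, 0.012]] -6.53
R [[0.5623, -0.0495, 0.012], [0.468, -0.0435, 0.012]] 176.35
B [[0.4845, 0.0569, 0.012], [0.476, -0.0361, 0.012]] -95.22
228 None 230 None 232 None 234 (np.int64(268), np.int64(281)) 236 (np.int64(255), np.int64(281)) 238 (np.int64(252), np.int64(276)) 240 (np.int64(252), np.int64(264)) 242 None 244 (np.int64(282), np.int64(282)) 246 (np.int64(269), np.int64(283)) 248 (np.int64(255), np.int64(283)) 250 (np.int64(253), np.int64(283)) 252 (np.int64(254), np.int64(284)) 254 (np.int64(254), np.int64(276)) 256 (np.int64(254), np.int64(264)) 258 None 260 None
```

View pics/m2.png

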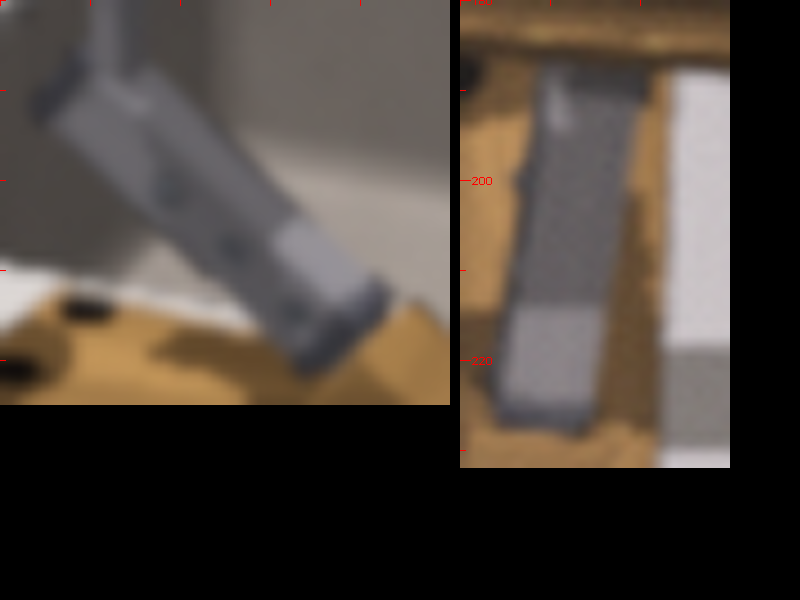

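```bash
python3 - <<'E'
from h import *
ct=capture("top");cs=capture("side")
print("pin",two(ct,[372.4,199.7],cs,[306.4,192.1]))
b=onz(ct,[[365.4,174.0],[412.4,177.6]],.227);print(b.round(4),np.linalg.norm(b[1]-b[0]),np.degrees(np.arctan2(*(b[1]-b[0])[1::-1]))+90)
fr=onz(ct,[[361.6,182.0],[410.2,187.6]],.219);print("front",fr.round(4),np.linalg.norm(fr[1]-fr[0]),np.degrees(np.arctan2(*(fr[1]-fr[0])[1::-1]))+90)
# dock corners top z=.03
d=onz(ct,[[250.5,236.5],[281.3,232.2],[285,254.3],[253.5,258.8]],.03);print("dock",d.round(4),[np.linalg.norm(d[i]-d[i-1]).round(4) for i in range(4)],d.mean(0))
for P in ([.6107,.007,.09],):print(proj(ct,P),proj(cs,P))
E
```

```text
pin (array([0.62527405, 0.00566258, 0.09207346]), np.float64(0.0017108163956301766))
[[ 0.6705  0.0468  0.227 ]
 [ 0.6572 -0.0796  0.227 ]] 0.12710069618673184 -5.982701448258993
front [[ 0.6504  0.057   0.219 ]
 [ 0.6315 -0.0738  0.219 ]] 0.13212878016585547 -8.235542009990425
dock [[0.5316 0.3783 0.03  ]
 [0.5428 0.2823 0.03  ]
 [0.474  0.2723 0.03  ]
 [0.4623 0.3696 0.03  ]] [np.float64(0.0698), np.float64(0.0967), np.float64(0.0695), np.float64(0.098)] [0.50265263 0.32563501 0.03      ]
[[372.20820768 204.88778322]] [[310.25685341 193.53604039]]
```

```bash
cat >> h.py <<'E'
YAW=np.radians(-6.2); Rz=Rn.from_euler('z',YAW)
L35=np.radians(35)
up=Rz.apply([np.cos(L35),0,np.sin(L35)]); ys=Rz.apply([0,1,0]); tz=Rz.apply([np.sin(L35),0,-np.cos(L35)])
def quat(x,z):
    return Rn.from_matrix(np.c_[x,np.cross(z,x),z]).as_quat()
E
python3 - <<'E'
from h import *
ct=capture("top")
w=onz(ct,[[374.5,190],[386.1,190],[371.7,213],[381.7,213]],.1083)
# right edges/left edges on upper face: height varies along the tube
for k in (0,2):
    z=.1083
    for _ in range(5):
        q=onz(ct,[[374.5,190],[386.1,190]] if k==0 else [[371.7,213],[381.7,213]],z); m=q.mean(0); z=.1083+(m[0]-.6235)*np.tan(L35)
    print(q.round(4),m.round(4),"lateral",(Rz.inv().apply(m-[.6235,-.0122,.09])*1000).round(1))
c=np.array([.6235,-.0122,.09])
for s in(1,-1):
    q=quat(s*ys,tz)
    for b in(0,.2):
        p=c+tz*(grip_point_offset-b); j=ik(p,q); print(s,b,p.round(3),None if j is None else np.round(j,2))
    print(ik(c+up*.034+tz*grip_point_offset,q) is not None)
E
```

```text
[[ 0.6483  0.0045  0.1253]
 [ 0.6474 -0.0295  0.1253]] [ 0.6478 -0.0125  0.1253] lateral [24.2  2.3 35.3]
[[ 0.5873  0.0086  0.0827]
 [ 0.5866 -0.0214  0.0827]] [ 0.587  -0.0064  0.0827] lateral [-36.9   1.8  -7.3]
1 0 [ 0.634 -0.013  0.075] [-0.24  0.55  1.74  0.29  0.26 -1.96]
1 0.2 [ 0.52  -0.001  0.239] [-0.28  0.12  1.81  0.17  0.61 -1.85]
True
-1 0 [ 0.634 -0.013  0.075] [-0.24  0.55  1.74  0.29  0.26  1.18]
-1 0.2 [ 0.52  -0.001  0.239] [-0.28  0.12  1.81  0.17  0.61  1.29]
True
```

```bash
python3 - <<'E'
from h import *
c=np.array([.6238,-.0102,.09]); q=quat(-ys,tz)
reach(c+tz*(grip_point_offset-.2),q)
print(current_time())
print(servo_line(c+tz*grip_point_offset,speed=.12,f_stop=12))
print(current_time(),current_eef_pos(),c+tz*grip_point_offset,current_wrist_force())
t,ct=cam("top",2);s,cs=cam("side",2)
P=[c+ys*.021,c+ys*.015+up*.056,c+ys*.015-up*.082]
print(proj(ct,P).round(1).tolist(),proj(cs,P).round(1).tolist())
A=np.zeros((560,800,3),np.uint8);A[:550,:400]=crop(s,280,150,80,110,5);A[:550,400:800]=crop(t,340,150,80,110,5)
cv2.imwrite("pics/m3.png",A)
E
```

```text
2.95
False
4.7667 [ 0.63444043 -0.01134258  0.07524216] [ 0.63446314 -0.01135839  0.07468186] [-0.49886711 -0.04817799 -0.30947968]
[[370.7, 199.9], [375.4, 182.7], [368.8, 224.4]] [[305.3, 193.2], [293.7, 180.5], [324.7, 210.4]]
```

View pics/m3.png

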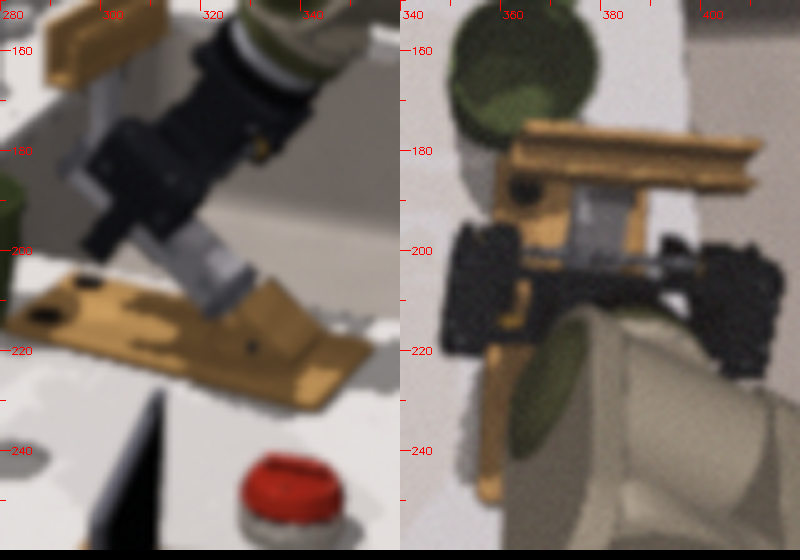

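```bash
python3 - <<'E'
from h import *
for n in (3,20):
    close_gripper(n); print(n,current_opening(),(Rz.inv().apply(current_wrist_force())).round(1),(Rz.inv().apply(current_torque())).round(2),current_time())
E
```

```text
3 0.03308267796848307 [ 0.9  1.2 -0.2] [0.08 0.28 0.07] 5.8333
20 0.029672565286516857 [-3.2 -9.2 -0.1] [-1.15  0.48 -0.82] 6.05
```

```bash
python3 - <<'E'
from h import *
F=lambda:Rz.inv().apply(current_wrist_force()).round(1)
for k in range(4):
    f=F()
    if abs(f[1])<3: break
    servo_line(np.array(current_eef_pos())+ys*np.sign(f[1])*.001,speed=.02); print(F(),current_opening())
close_gripper(60); print(60,F(),current_opening(),current_eef_pos(),current_time())
E
```

```text
[0.2 6.5 0.3] 0.02963515739848493
[-1.3 -6.8  0.4] 0.029660262204478254
[ 0.8  7.8 -0.4] 0.029769899331676602
[-1.  -5.3  0.2] 0.029641486038298956
60 [-1.5 -7.   0.8] 0.02907648363744899 [ 0.63411819 -0.01304231  0.07451467] 7.2917
```

```bash
python3 - <<'E'
from h import *
F=lambda:Rz.inv().apply(current_wrist_force()).round(1)
p0=np.array(current_eef_pos())
def st(l): print(l,((np.array(current_eef_pos())-p0)@up*1000).round(2),F(),round(current_opening(),4),round(current_time(),2))
print(servo_line(p0+up*.012,speed=.03,f_stop=45)); st("12")
print(servo_line(p0+up*.028,speed=.03,f_stop=35)); st("28")
print(servo_line(p0+up*.0355,speed=.012,f_stop=20)); st("end")
E
```

```text
False
12 10.22 [-6.  -1.3 -0.4] 0.0287 7.85
False
28 28.48 [3.2 1.8 1.2] 0.0285 8.53
False
end 33.47 [-8.  -1.6  2.1] 0.0288 9.31
```

```bash
python3 - <<'E'
from h import *
F=lambda:Rz.inv().apply(current_wrist_force()).round(1)
p=np.array([0.63411819,-0.01304231,0.07451467])
def st(l): print(l,((np.array(current_eef_pos())-p)@up*1000).round(2),F(),round(current_opening(),4),round(current_time(),2))
wait(.3); st("settle")
for d in(.037,.031):
    servo_line(p+up*d,speed=.03,f_stop=25); wait(.2); st(d)
let_go(); st("open")
b=np.array(current_eef_pos())-tz*.16
servo_line(b,speed=.2); st("back")
t,ct=cam("top",3);s,cs=cam("side",3);np.savez("f1.npz",t=t,s=s)
c=p-tz*grip_point_offset
P=[c+ys*.021,c+ys*.015+up*(.056+.032),c+ys*.015-up*.05]
print(proj(ct,P).round(1).tolist(),proj(cs,P).round(1).tolist())
A=np.zeros((560,800,3),np.uint8);A[:550,:400]=crop(s,270,130,80,110,5);A[:550,400:800]=crop(t,340,150,80,110,5)
cv2.imwrite("pics/m4.png",A)
E
```

```text
settle 33.46 [-7.1 -2.3  1.4] 0.0285 9.61
0.037 33.87 [-11.   -4.1   1.3] 0.0287 10.06
0.031 30.79 [-3.2 -2.3  0.3] 0.0291 10.61
open 31.01 [ 0.4  0.1 -0.2] 0.0882 11.58
back 30.55 [-0.4  0.5 -1. ] 0.0879 12.53
[[371.2, 200.0], [377.6, 172.6], [370.8, 215.2]] [[305.6, 193.1], [286.9, 173.6], [317.7, 203.3]]
```

View pics/m4.png

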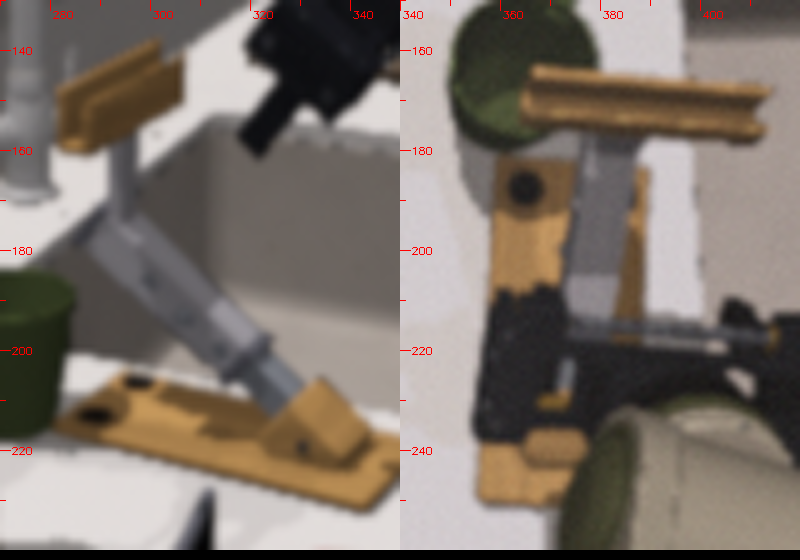

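```bash
python3 - <<'E'
from h import *
s0=np.load("f0.npz")["s"];s=np.load("f1.npz")["s"];ct=capture("top");cs=capture("side")
A=np.zeros((420,800,3),np.uint8)
g=lambda im:cv2.convertScaleAbs(im,alpha=1.6,beta=-20)
A[:400,:400]=crop(g(s0),288,172,40,40,10);A[:400,400:]=crop(g(s),284,170,40,40,10)
cv2.imwrite("pics/m5.png",A)
# tablet: top edge corners in both views
E
```

```text
(no output)
```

View pics/m5.png

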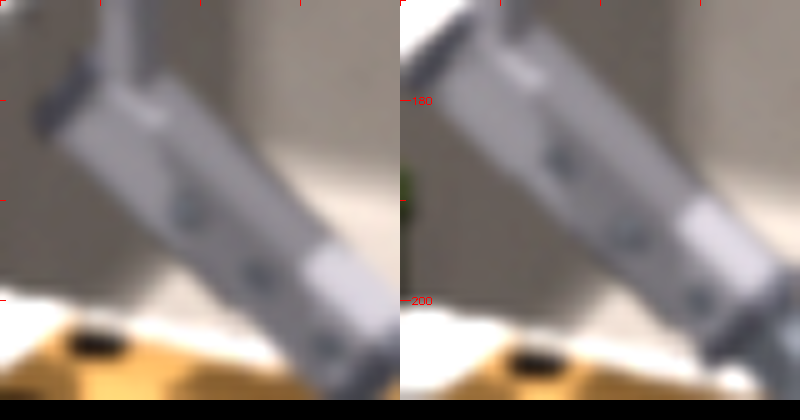

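```bash
python3 - <<'E'
from h import *
ct=capture("top");cs=capture("side");t1=np.load("f1.npz")["t"];f=np.load("f0.npz")
p=np.array([0.63411819,-0.01304231,0.07451467]);c=p-tz*grip_point_offset
sl=c+Rz.apply([.028+.032*np.cos(L35),0,.103+.032*np.sin(L35)]);print("c",c,"slot",sl)
rows={"backTopOut":(.012,.034),"frontTop":(-.012,.026)}
for n,(dx,dz) in rows.items():
    print(n,proj(ct,[sl+Rz.apply([dx,y,dz]) for y in(.065,-.065)]).round(1).tolist())
A=np.zeros((600,800,3),np.uint8)
A[:288,:480]=crop(f["t"],242,228,60,36,8);A[:552,490:]=crop(f["s"],284,224,38,69,8)[:552,:304]
A[290:290+200,:480]=crop(t1,360,155,60,25,8)
cv2.imwrite("pics/m6.png",A)
E
```

```text
c [ 0.62345505 -0.01188392  0.08983281] slot [ 0.67735082 -0.01773888  0.21118726]
backTopOut [[366.4, 162.9], [415.1, 166.8]]
frontTop [[365.5, 172.3], [414.0, 176.2]]Traceback (most recent call last):
  File "<stdin>", line 9, in <module>
ValueError: could not broadcast input array from shape (552,304,3) into shape (552,310,3)
```

```bash
python3 - <<'E'
from h import *
t1=np.load("f1.npz")["t"];f=np.load("f0.npz")
A=np.zeros((600,800,3),np.uint8)
A[:288,:480]=crop(f["t"],242,228,60,36,8);A[:552,490:794]=crop(f["s"],284,224,38,69,8)
A[290:290+200,:480]=crop(t1,360,155,60,25,8)
cv2.imwrite("pics/m6.png",A)
E
```

```text
(no output)
```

View pics/m6.png

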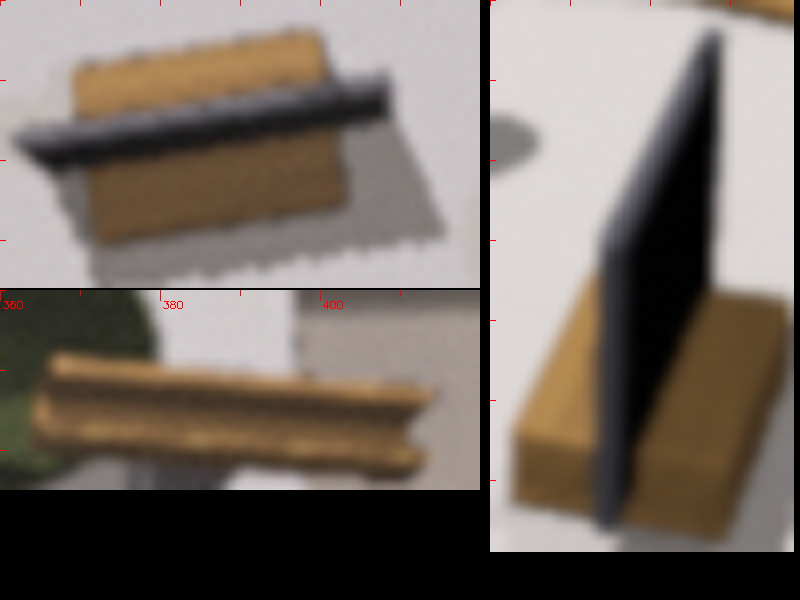

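```bash
python3 - <<'E'
from h import *
ct=capture("top");cs=capture("side")
a=two(ct,[243.8,245.7],cs,[299.4,253.6]);b=two(ct,[290.0,238.7],cs,[311.7,227.8]);print(a,b)
o=onz(ct,[[266.7,242.2],[243.8,245.7],[290,238.7]],.113);print(o.round(4),np.linalg.norm(o[1]-o[2]))
v=o[1]-o[2];yaw=np.arctan2(-v[0],v[1]);print(np.degrees(yaw))
# dock slot centre prediction
print("lean deg rel dock centre", )
y=np.radians(6.65);R=Rn.from_euler('z',y)
print("tablet top rel dock (dock axes)",R.inv().apply(o[0]-[.5027,.3256,.0]))
m=o[0]
for s in(1,-1):
  for nm,P,yy in(("dock",m+[0,0,-.005],y),("slot",np.array([.6775,-.0165,.211+.1]),YAW)):
    for dz in(0,.12):
      q=quat(Rn.from_euler('z',yy).apply([s,0,0]),[0,0,-1]);j=ik(P+[0,0,dz],q);print(s,nm,dz,None if j is None else np.round(j,2))
E
```

```text
(array([0.49527962, 0.39031295, 0.11040704]), np.float64(0.0004586071660025093)) (array([0.51381398, 0.25572302, 0.1080652 ]), np.float64(0.0015625536642218845))
[[0.5039 0.3234 0.113 ]
 [0.4952 0.3901 0.113 ]
 [0.5125 0.2555 0.113 ]] 0.13570052135099608
7.306647266569446
lean deg rel dock centre
tablet top rel dock (dock axes) [ 0.00093351 -0.00234665  0.113     ]
1 dock 0 [ 0.37  0.58  1.35 -0.    1.21  0.26]
1 dock 0.12 [ 0.37  0.47  1.17 -0.    1.49  0.26]
1 slot 0 [-0.2   0.6   0.72 -0.    1.82 -0.09]
1 slot 0.12 [-0.2   0.64  0.3  -0.    2.2  -0.09]
-1 dock 0 None
-1 dock 0.12 None
-1 slot 0 None
-1 slot 0.12 None
```

```bash
python3 - <<'E'
from h import *
y=np.radians(7.0);xd=Rn.from_euler('z',y).apply([1,0,0]);q=quat(xd,[0,0,-1]);m=np.array([.504,.323,0])
F=lambda:np.round(current_wrist_force(),1)
p=np.array(current_eef_pos());servo_line(p+[-.03,0,.12],speed=.25)
reach(m+[0,0,.24],q);print(current_time(),F())
print(servo_line(m+[0,0,.082],speed=.15,f_stop=8),current_eef_pos(),F())
close_gripper(5);print(current_opening(),F(),current_time())
f=F()@xd
for k in range(4):
    if abs(f)<3: break
    servo_line(np.array(current_eef_pos())+xd*np.sign(f)*.001,speed=.02);f=F()@xd;print(f)
close_gripper(25);print(current_opening(),F(),current_eef_pos(),current_time())
E
```

```text
15.0667 [0.7 0.3 0. ]
False [0.50444721 0.32306727 0.08287569] [-0.8  0.2 -0. ]
0.008312377798431485 [1.3 0.5 0.3] 17.4583
0.007600613520515672 [ 2.2  0.3 -2.4] [0.50429487 0.32304667 0.08202252] 17.675
```

```bash
python3 - <<'E'
from h import *
F=lambda:np.round(current_wrist_force(),1)
p=np.array(current_eef_pos());z0=p[2];h=z0-.008
servo_line(p+[0,0,.32],speed=.15);wait(.2);print("lifted",F(),current_opening(),current_time())
q=quat(Rz.apply([1,0,0]),[0,0,-1]);S=np.array([.6778,-.0162,.2112])
reach(S+[0,0,h+.09],q);print(current_time(),F(),current_eef_pos(),h)
servo_line(S+[0,0,h+.048],speed=.1);wait(.2);print(F(),current_eef_pos())
t,ct=cam("top",3);s,cs=cam("side",3)
A=np.zeros((560,800,3),np.uint8);A[:550,:400]=crop(s,250,90,80,110,5);A[:550,400:800]=crop(t,340,110,80,110,5)
cv2.imwrite("pics/m7.png",A)
E
```

```text
lifted [ 0.7  0.1 -2.7] 0.007964400200346103 20.1583
21.5833 [-0.9  0.3 -3.6] [ 0.67761504 -0.01475147  0.37576462] 0.07402252478297536
[-0.3 -0.2 -2.9] [ 0.67791935 -0.01609125  0.33405075]
```

View pics/m7.png

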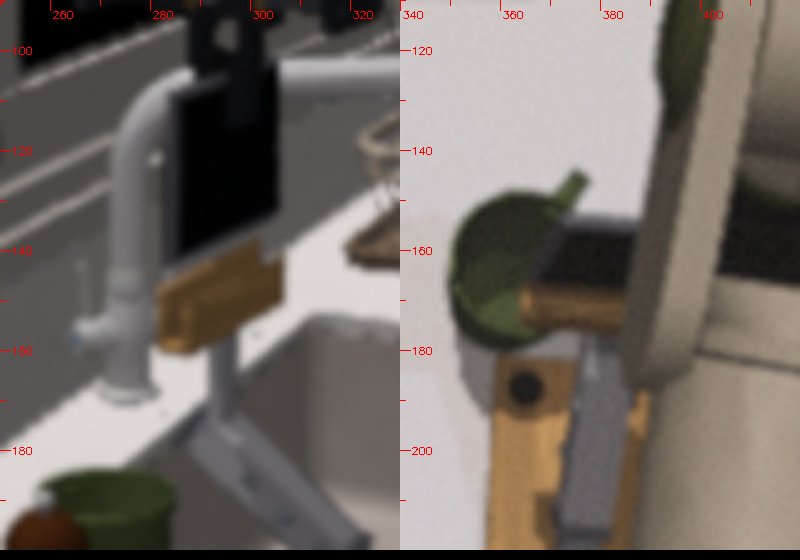

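```bash
python3 - <<'E'
from h import *
F=lambda:Rz.inv().apply(current_wrist_force()).round(1)
S=np.array([.6778,-.0162,.2112]);h=.074
r=servo_line(S+[0,0,h-.004],speed=.04,f_stop=5)
print(r,current_eef_pos(),"bottom above expected floor mm",(current_eef_pos()[2]-S[2]-h)*1000,F(),current_time())
E
```

```text
True [ 0.67774562 -0.01616397  0.2842966 ] bottom above expected floor mm -0.9033992591601508 [-0.5  0.6  5.2] 23.7667
```

```bash
python3 - <<'E'
from h import *
let_go();print(np.round(current_wrist_force(),1))
p=np.array(current_eef_pos());servo_line(p+[0,0,.12],speed=.15)
reach(np.array([.45,-.25,.40]),quat(Rz.apply([1,0,0]),[0,0,-1]));wait(.5)
t,ct=cam("top",3);s,cs=cam("side",3)
S=np.array([.6778,-.0162,.2105])
P=[S+Rz.apply([0,y,z]) for y,z in((.07,0),(-.07,0),(-.07,.105),(.07,.105))];print(proj(cs,P).round(1).tolist(),proj(ct,P).round(1).tolist(),current_time())
A=np.zeros((560,800,3),np.uint8);A[:550,:400]=crop(s,255,110,80,110,5);A[:550,400:800]=crop(t,340,130,80,110,5)
cv2.imwrite("pics/m8.png",A)
E
```

```text
[ 0.8 -0.   0.1]
[[282.9, 158.5], [304.2, 146.8], [304.9, 115.0], [283.0, 124.2]] [[361.7, 170.4], [412.6, 174.5], [424.1, 163.6], [368.3, 159.2]] 27.9917
```

View pics/m8.png

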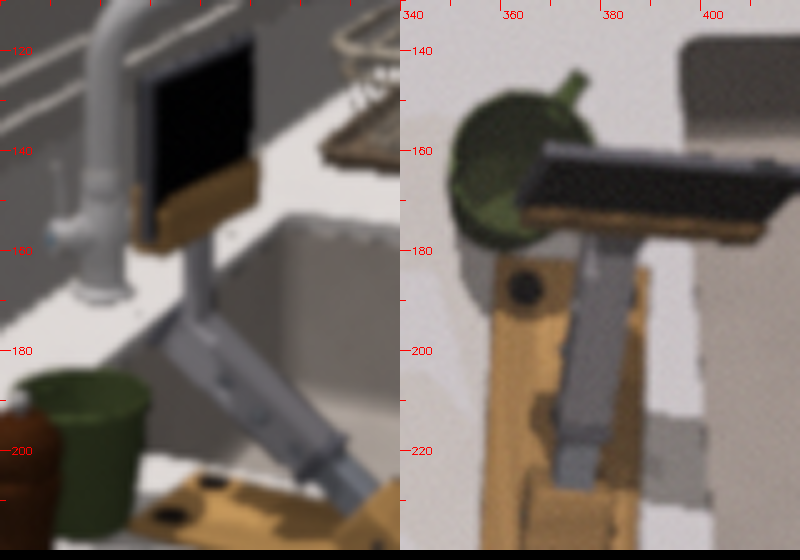

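```bash
python3 -c "
from rig import *
print(current_time(),current_wrist_force());print(sign_off())"
```

```text
27.9917 [ 0.29294583 -0.37915809  0.53678802]
the job is handed in; nothing more can be done
None
```

I raised the stand's head by one hole, put the tablet in its slot, and handed the job in at 28 s of the 56 s allowed.

- **Sleeve:** I pressed the pin flush with a 60 N squeeze and slid the sleeve up one hole. I aimed 37 mm up, but the hand stopped at 33.9 mm with about 11 N against it. That fits the pin having locked in the next hole. In the pictures the sleeve's end is within about 1 px of where a 32 mm move puts it, and the pin shows in the middle hole.
- **Tablet:** I took it from the dock with a 25 N grip and lowered it into the slot with a force stop. Contact came 0.9 mm below the expected slot floor, with almost no sideways force. I opened the fingers only then, so it was not dropped.
- **Last pictures:** The tablet stands upright, fully down and roughly centred. The arm is clear, with the wrist force under 1 N. The mug has not moved. I did not re-measure the timer or the mill, but nothing touched them as far as I could tell.
- **What disagreed or stayed untested:** My first estimates of the tube's sideways position differed by a few millimetres. I settled that by balancing the force while closing the gripper. The pin being out again rests on the blocked slide and low-resolution pictures. I did not do a separate push test of the lock.

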